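Close the child-safe tablet tub on the hall shelf

TASK

Put the loose white cap back on the amber tablet tub standing in the beech block and close it child-safe: turn it lightly by feel until its inner lugs drop between the lugs of the neck, press it down without leaning hard on it, turn it clockwise just to the stop without twisting the tub round in its block, and let go, so that it stays locked on level. Leave the other things on the shelf where they are.

Things in the scene. Friction and masses are not known exactly. Their poses are not given: they have to be found in the camera images.
- cap_mid (a point): Centre (half-way up) of the loose push-and-turn cap, lying mouth down on the shelf top: white ribbed round cap, 60 mm outer diameter, 26 mm tall (13 mm above and below this point), skirt wall 2 mm, about 30 g, z up. Green arrows on its lid show the closing direction, clockwise from above.
- cap_lug (a point): Lower edge of the tip of one of five equal lugs inside the cap's skirt (72 degrees apart, 6.5 mm wide, 4 mm tall): 23.5 mm from the cap's axis, 11.5 mm below cap_mid.
- liner: Sprung liner disc inside the cap (41 mm across), origin at the centre of its underside, 1 mm below cap_mid when free. It meets the tub's rim when cap_mid is 1 mm above the rim, then pushes back with 0.75 N plus 1.5 N per mm; fully squeezed after 9 mm (14 N), from there on it is hard.
- tub_mouth (a point): Centre of the rim of the open amber tub, 102 mm above the shelf top, z up, axes those of the beech block. The neck is 43 mm across. The round tub may stand in its block at any rotation, which is not measured: where the cap's lugs can drop in has to be found by turning the cap.
- neck_lugs (a point): Centre of the neck at the top of its five outer lugs (52 mm across, 72 degrees apart), 7 mm below the rim. Between them are five gaps that let the cap's lugs down with 15 degrees of play. cap_mid is 4.5 mm above the rim while lugs ride on lugs, 1 mm above it once dropped in. Just anticlockwise of each gap is a firm stop.
- cap_home (a point): Where cap_mid is when locked, 2.5 mm below the rim. From the gaps a tooth bars the way clockwise until cap_mid is pushed 5.5 mm or more below the rim (about 10.5 N). So pushed, the cap turns clockwise 31 to 46 degrees, past the tooth, to a firm stop; let go there, the spring lifts it to home, its lugs caught behind the teeth.
- holder: Beech block, 92 x 92 mm and 45 mm tall, screwed to the shelf, origin at the centre of its underside. The tub (58 mm across, axis through this origin) stands in its well and counts as part of it; it does not lift out. The cap or its liner must not press on the thin tub with more than 30 N.
- sleeve_mark (a point): White mark on the rim of the black rubber sleeve that lines the block's well, 31.5 mm from the tub's axis on the block's -x side, 48 mm above the shelf. Tub and sleeve hold together; in the block the sleeve holds by friction up to 0.5 N m. Twisted harder it turns with the tub and this mark moves; it must not move by more than 6 mm.
- bell: Chrome tap bell with a press button on top, 72 mm across, 54 mm tall, origin at the centre of its underside. Bystander.
- bowl: Shallow glass bowl with a hematite bead loop in it, 124 mm across, 32 mm tall, origin under its centre. Bystander.
- tulip: Ceramic tulip figurine, about 54 mm across the foot, 123 mm tall, origin under its centre. Bystander.
- keyhook: Aluminium key hook on a foot, 75 x 110 mm, 120 mm tall, with a key, origin under its centre. Bystander.
- comb: Folded dark blue plastic comb, 30 x 115 mm, 10 mm thick, lying flat, origin under its centre. Bystander.
Not all that is in view belongs to the job. Of the things like the part that bears cap_mid, leave any that is turquoise; of the rest the smaller one is meant.

How it is judged:
By the outcome, as a careful person would: the job done as asked, in the order asked, and still so for the second after the job is handed in, with the robot touching nothing.
It also fails if it takes over 61 s, if anything falls off the work surface, if the arm or the gripper's body presses on something with over 40 N, if the wrist force passes 120 N, or if a joint passes its speed limit or range.

ROBOT

A 6-joint arm with a two-finger parallel gripper is mounted at the origin on the work surface. World frame = base frame: x ahead of the robot, y to its left, z up, the work surface at z = 0. Lengths are in mm, angles in rad, forces in N, time in s.
With the tool pointing down it reaches from about 400 to 925 mm from the base axis. Payload 12.5 kg.
Tool frame: the origin (TCP) lies on the centre line of the jaws, within the pads' length; the fingertips stand 19 mm ahead of it and the grasp point (between the pads) is the TCP; z points along the fingers, y is the line along which they close (so a half turn about z gives the same grasp; the last joint's range is limited). The gripper opens to 95 mm and grips with 3 to 60 N. Pads are 20 mm wide; open, the fingers measure 119 mm over their backs; the gripper's body (75 mm by 180 mm) begins 59 mm behind the grasp point.
Start: joints at [-1.41, 0.491, 1.559, -0, 1.092, -0.106], TCP at [164.801, -602.897, 233.661] pointing down, gripper open.
Joint ranges: [-3.1, 3.1], [-0.84, 2.19], [0.05, 2.79], [-1.13, 4.28], [0.06, 2.93], [-2.69, 2.69]. Speed limits (rad/s): [2.22, 2.22, 2.79, 3.14, 3.14, 3.14].

INTERFACE

Orientations are given as [roll, pitch, yaw] about the fixed x, y, z axes, in that order (R = Rz(yaw) Ry(pitch) Rx(roll)).
In Python, from cell import state, read_camera, job_done gives the robot as it stands.
- The arm moves only by the tool arm_command, never from a script. Its argument "deltas" is a list of rows, each an object of numbers: "dx", "dy", "dz": the shift along the world's x, y, z in m; "yaw": the turn about the world's z in degrees. In form: [{"dx": .., "dy": .., "dz": .., "yaw": ..}, ...]. A call has 1 to 20 rows; each row shifts and turns the commanded pose from where the row before left it; what a row does not reach is not made up. A row lasts 1/10 s, in which the tool goes at most 50 mm and 8.59 degrees, less where a joint would pass 70% of its speed; a pose out of reach is approached as far as the arm can. A call with a gripper value outside its range is refused whole. "gripper" is the finger opening in m, from 0 to 0.0951, set as the call begins (left out, the last holds). The fingers move at their own pace and stop on an object; the grip force is fixed at half the most. Time passes only in rows, so rows that do not move let the fingers close. It gives the time, the measured TCP pose, the force, the opening and the grip force at its end, in the units of the state.
- state(): the state, without advancing time (a new reading comes with each control period).
- read_camera(name): name is "side" or "top"; returns a dict with "color" (420x560x3 uint8, red, green, blue), "range_z" (420x560 float32, mm along the optical axis (not along the pixel's ray), 0 where there is no reading), "fx", "fy", "cx", "cy" (pixels), "k1" (the pictures are not rectified: a ray, as slopes to the right and down, at radius r is drawn at 1 + k1 r^2 times it, then the intrinsics apply), "extrinsics" (4x4, takes a point from camera to world coordinates). Camera axes: x right, y up, looking along -z (the intrinsics and any distortion apply to the point x, -y, -z); pixel columns grow to the right and rows downward; lengths in mm; the calibration is good to about 2 mm. A picture is of the moment at which its call begins.
- job_done(): hands the job in; it is judged then, once.
The state is a dict: "t": time; "joints": joint angles; "qvel": joint speeds; "tau": joint torques, N m; "eef_pos": TCP position; "tcp_rot": TCP orientation; "ft_force": force on the tool from outside, world axes, zero at the start; "moment": the same for the moment, N m; "opening": opening from 0.0 (shut) to 1.0 (fully open); "grip_force": force on a finger pad.
Only numpy, scipy, OpenCV 4.12 (cv2) and the standard library are available. Lean on these libraries where they do the work, as an engineer would, in place of code of your own. Each camera call takes 0.05 s, during which the arm holds its last target. There are 200 camera calls.

## Working session

There is one attempt and no reset: what is moved stays moved. The work goes in short steps, Python scripts to look and compute and a tool call to move; the robot and the scene stay as the last step left them, time stands still between calls to the robot, and variables do not carry over. Pictures are saved under pics/ and viewed, at most 10 in all, crops included, and the job is handed in when it is done.

Besides the shell and the picture viewer there is one more tool, called after ">>>" by a JSON object that holds its "fn" and its "kwargs". arm_command: Moves the arm, as the interface text tells. Its arguments: {"type":"object","properties":{"deltas":{"type":"array"},"gripper":{"type":"number"}},"required":["deltas"]}

```bash
ls; mkdir -p pics
cat > h.py <<'E'
import numpy as np, cv2
from cell import state, read_camera, job_done
def ray(c,u,v):
    p=np.array([(u-c['cx'])/c['fx'],(v-c['cy'])/c['fy']]);q=p.copy()
    for _ in range(20): q=p/(1+c['k1']*(q@q))
    E=np.array(c['extrinsics']);d=E[:3,:3]@np.array([q[0],-q[1],-1]);return E[:3,3],d
def onplane(c,u,v,z):
    o,d=ray(c,u,v);return o+d*(z-o[2])/d[2]
def depth(c,u,v):
    o,d=ray(c,u,v);return o+d*c['range_z'][int(round(v)),int(round(u))]
E
python3 - <<'E'
from h import *
import pickle
for n in('top','side'):
    c=read_camera(n);pickle.dump(c,open(n+'.pkl','wb'));cv2.imwrite(f'pics/{n}.png',c['color'][...,::-1])
    print(n,c['fx'],c['k1'],np.round(c['extrinsics'],3).tolist())
print(state())
E
```

```text
pics
top 427.4804046003027 0.003493636811195114 [[-0.005, 0.992, -0.123, 453.571], [-1.0, -0.003, 0.015, -16.481], [0.014, 0.123, 0.992, 881.454], [0.0, 0.0, 0.0, 1.0]]
side 430.0610874816975 -0.13714530451304918 [[-0.956, 0.198, -0.217, 337.035], [-0.293, -0.586, 0.756, 739.063], [0.023, 0.786, 0.618, 685.968], [0.0, 0.0, 0.0, 1.0]]
{'t': 0.1, 'joints': array([-1.40959209e+00,  4.91455115e-01,  1.55937001e+00, -2.40454383e-05,
        1.09170359e+00, -1.05635386e-01]), 'qvel': array([-0.00062454, -0.00263368,  0.00045637,  0.00041404,  0.00084458,
        0.00037841]), 'tau': array([ 3.56079661e-03, -6.13622046e+01, -2.58607221e+01,  6.94136904e-02,
        4.70348855e-02, -4.29250065e-05]), 'eef_pos': array([ 164.76729377, -602.69313039,  233.15398816]), 'tcp_rot': array([-3.14065956e+00, -7.74885751e-05,  2.66850681e-01]), 'ft_force': array([-0.40982298,  0.76749965, -1.10879649]), 'moment': array([ 0.02331222, -0.02273884,  0.00704275]), 'grip_force': 0.0, 'opening': 1.0032271974114866}
```

View pics/top.png

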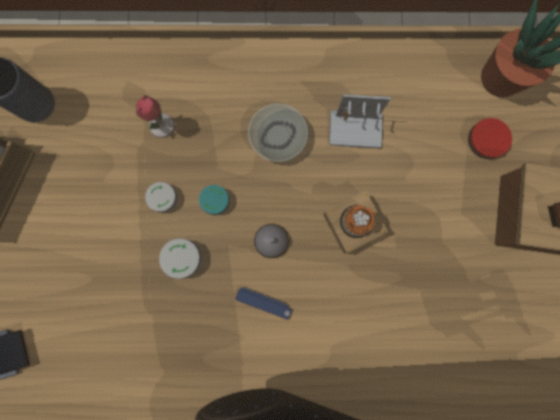

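View pics/side.png

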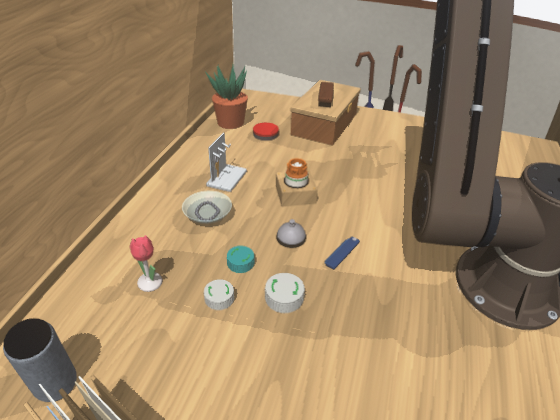

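Top view candidates: small white cap (160,197), larger white cap (180,258), turquoise cap (214,199). The red disc at (491,138) isn't like the cap. Excluding turquoise, the smaller white one at (160,197) fits. I'll confirm it in a crop and measure.

```bash
cat > m.py <<'E'
from h import *
import pickle
T=pickle.load(open('top.pkl','rb'));S=pickle.load(open('side.pkl','rb'))
def pts(c,x0,y0,x1,y1):
    return np.array([[*depth(c,u,v),u,v] for v in range(y0,y1) for u in range(x0,x1) if c['range_z'][v,u]>0])
def circ(P):
    A=np.c_[P[:,:2],np.ones(len(P))];s=np.linalg.lstsq(A,(P[:,:2]**2).sum(1),rcond=None)[0]
    return s[0]/2,s[1]/2,np.sqrt(s[2]+s[0]**2/4+s[1]**2/4)
for n,c,b in (('capT',T,(135,172,188,222)),('capS',S,(198,275,242,312)),('bigT',T,(152,230,208,286)),('turqT',T,(196,180,234,218))):
    P=pts(c,*b);print(n,'zpct',np.round(np.percentile(P[:,2],[2,20,50,80,98]),1))
    hi=P[(P[:,2]>np.percentile(P[:,2],98)-5)]
    (cx,cy),r=cv2.minEnclosingCircle(hi[:,:2].astype(np.float32))
    print('  mec',cx,cy,r,'mean',hi[:,:3].mean(0),'zmed',np.median(hi[:,2]),'pix',hi[:,3:].mean(0))
a=T['color'][160:300,125:245,::-1];a=cv2.resize(a,None,fx=3.3,fy=3.3,interpolation=cv2.INTER_CUBIC)
b=T['color'][180:260,315:400,::-1];b=cv2.resize(b,(int(85*4.5),a.shape[0]),interpolation=cv2.INTER_CUBIC)
cv2.imwrite('pics/crop.png',np.hstack([a,b]))
P=pts(T,320,185,400,255)
for lo,hi in((40,47),(47,54),(85,95),(95,108)):
    Q=P[(P[:,2]>lo)&(P[:,2]<hi)]
    if len(Q)>5:
        print(lo,hi,len(Q),Q[:,:2].min(0),Q[:,:2].max(0),cv2.minEnclosingCircle(Q[:,:2].astype(np.float32)),cv2.minAreaRect(Q[:,:2].astype(np.float32)))
print(np.median(pts(T,100,300,140,340)[:,2]))
E
python3 m.py
```

```text
capT zpct [-3.4 -1.3  0.3 24.3 27.5]
  mec 596.1296997070312 223.65684509277344 30.47018814086914 mean [595.78879818 223.44214929  25.56408398] zmed 25.615500478682748 pix [160.01369863 196.76407915]
capS zpct [-2.2 -0.3  1.9 25.6 27.6]
  mec 595.6281127929688 224.1964111328125 31.350000381469727 mean [595.11447906 226.35087334  25.73492647] zmed 25.791604130874816 pix [218.22202487 290.81349911]
bigT zpct [-3.4 -1.1  1.2 33.7 36.1]
  mec 471.57391357421875 180.45729064941406 39.187068939208984 mean [471.56735311 180.18451247  33.80001565] zmed 33.76837213434351 pix [179.0143339  258.43591906]
turqT zpct [-3.  -0.9  4.8 25.7 28. ]
  mec 590.4815063476562 115.8946304321289 29.84695816040039 mean [590.2603221  116.17348358  25.64224332] zmed 25.583450960629534 pix [213.24251969 199.31023622]
40 47 1254 [ 480.30469128 -229.82539187] [ 601.29647172 -107.85429856] ((541.3070068359375, -168.51788330078125), 63.950626373291016) ((541.891357421875, -169.2042694091797), (92.08037567138672, 93.34715270996094), 26.95573616027832)
47 54 124 [ 489.76491279 -222.55672544] [ 598.06727805 -114.91222405] ((542.119873046875, -169.6084747314453), 57.055458068847656) ((541.7666625976562, -169.46600341796875), (90.16201782226562, 89.7097396850586), 26.901206970214844)
85 95 268 [ 515.88494825 -193.39160345] [ 567.97731819 -142.95706609] ((541.799560546875, -168.78614807128906), 26.203353881835938) ((540.8737182617188, -169.37158203125), (49.473915100097656, 50.451786041259766), 52.662837982177734)
95 108 188 [ 518.91244687 -193.08097034] [ 565.52576536 -144.29926319] ((541.5573120117188, -168.86886596679688), 25.828067779541016) ((541.311767578125, -167.47817993164062), (47.81884765625, 45.534515380859375), 81.29354858398438)
-0.35968127612227363
```

View pics/crop.png

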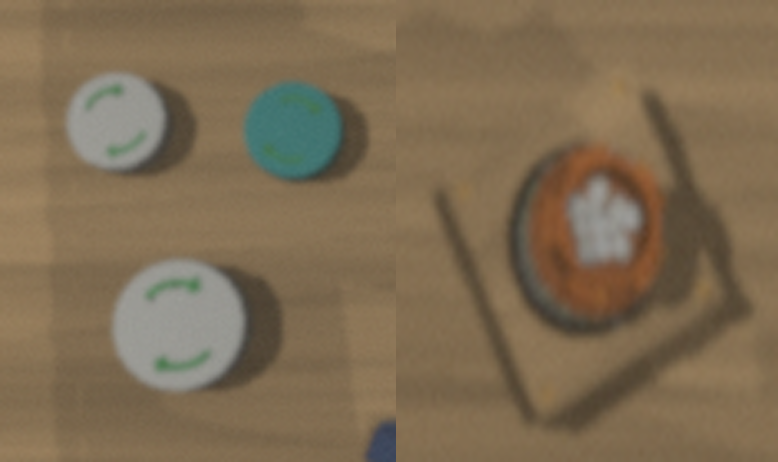

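Crop: the small white cap with green arrows (crop 115,120) is clearly smaller than the other white cap (180,325), and the turquoise one (293,130) is to be left. So the target is at top (160,197), world (596,224). The tub is at about (541.5,-169) with the block turned about 27°. Moving to above the cap.

>>> {"fn": "arm_command", "kwargs": {"deltas": [{"dx": 0.025,"dy": 0.029},{"dx": 0.025,"dy": 0.029},{"dx": 0.025,"dy": 0.029},{"dx": 0.025,"dy": 0.029},{"dx": 0.025,"dy": 0.029},{"dx": 0.025,"dy": 0.029},{"dx": 0.025,"dy": 0.029},{"dx": 0.025,"dy": 0.029},{"dx": 0.025,"dy": 0.029},{"dx": 0.025,"dy": 0.029},{"dx": 0.025,"dy": 0.029},{"dx": 0.025,"dy": 0.029},{"dx": 0.025,"dy": 0.029},{"dx": 0.025,"dy": 0.029},{"dx": 0.025,"dy": 0.029}], "gripper": 0.095}}

```text
$.deltas[0]: bad value
```

>>> {"fn": "arm_command", "kwargs": {"deltas": [{"dx": 0.0056,"dy": 0.039},{"dx": 0.0056,"dy": 0.039},{"dx": 0.0056,"dy": 0.039},{"dx": 0.0056,"dy": 0.039},{"dx": 0.0056,"dy": 0.039},{"dx": 0.0056,"dy": 0.039},{"dx": 0.0056,"dy": 0.039},{"dx": 0.0056,"dy": 0.039},{"dx": 0.0056,"dy": 0.039},{"dx": 0.0056,"dy": 0.039},{},{},{}]}}

```text
$.deltas[0]: bad value
```

>>> {"fn": "arm_command", "kwargs": {"deltas": [{"dx": 0.025,"dy": 0.029,"dz": 0,"yaw": 0},{"dx": 0.025,"dy": 0.029,"dz": 0,"yaw": 0},{"dx": 0.025,"dy": 0.029,"dz": 0,"yaw": 0},{"dx": 0.025,"dy": 0.029,"dz": 0,"yaw": 0},{"dx": 0.025,"dy": 0.029,"dz": 0,"yaw": 0},{"dx": 0.025,"dy": 0.029,"dz": 0,"yaw": 0},{"dx": 0.025,"dy": 0.029,"dz": 0,"yaw": 0},{"dx": 0.025,"dy": 0.029,"dz": 0,"yaw": 0},{"dx": 0.025,"dy": 0.029,"dz": 0,"yaw": 0},{"dx": 0.025,"dy": 0.029,"dz": 0,"yaw": 0},{"dx": 0.025,"dy": 0.029,"dz": 0,"yaw": 0},{"dx": 0.025,"dy": 0.029,"dz": 0,"yaw": 0},{"dx": 0.025,"dy": 0.029,"dz": 0,"yaw": 0},{"dx": 0.025,"dy": 0.029,"dz": 0,"yaw": 0},{"dx": 0.025,"dy": 0.029,"dz": 0,"yaw": 0}], "gripper": 0.095}}

```text
t: 1.6
eef_pos: [540.6, -166.5, 233.5]
tcp_rot: [-3.141, 0.0, 0.267]
ft_force: [-0.8, -0.8, 0.5]
opening: 0.997
grip_force: 0.0
```

>>> {"fn": "arm_command", "kwargs": {"deltas": [{"dx": 0.0056,"dy": 0.039,"dz": 0,"yaw": 0},{"dx": 0.0056,"dy": 0.039,"dz": 0,"yaw": 0},{"dx": 0.0056,"dy": 0.039,"dz": 0,"yaw": 0},{"dx": 0.0056,"dy": 0.039,"dz": 0,"yaw": 0},{"dx": 0.0056,"dy": 0.039,"dz": 0,"yaw": 0},{"dx": 0.0056,"dy": 0.039,"dz": 0,"yaw": 0},{"dx": 0.0056,"dy": 0.039,"dz": 0,"yaw": 0},{"dx": 0.0056,"dy": 0.039,"dz": 0,"yaw": 0},{"dx": 0.0056,"dy": 0.039,"dz": 0,"yaw": 0},{"dx": 0.0056,"dy": 0.039,"dz": 0,"yaw": 0},{"dx": 0,"dy": 0,"dz": -0.03,"yaw": 0},{"dx": 0,"dy": 0,"dz": -0.03,"yaw": 0},{"dx": 0,"dy": 0,"dz": -0.03,"yaw": 0},{"dx": 0,"dy": 0,"dz": -0.03,"yaw": 0},{"dx": 0,"dy": 0,"dz": 0,"yaw": 0},{"dx": 0,"dy": 0,"dz": 0,"yaw": 0}]}}

```text
t: 3.2
eef_pos: [595.9, 222.1, 113.9]
tcp_rot: [3.142, 0.001, 0.267]
ft_force: [-0.4, 0.5, 1.2]
opening: 0.999
grip_force: 0.0
```

>>> {"fn": "arm_command", "kwargs": {"deltas": [{"dx": 0,"dy": 0.0016,"dz": -0.02,"yaw": 0},{"dx": 0,"dy": 0,"dz": -0.02,"yaw": 0},{"dx": 0,"dy": 0,"dz": -0.02,"yaw": 0},{"dx": 0,"dy": 0,"dz": -0.02,"yaw": 0},{"dx": 0,"dy": 0,"dz": -0.007,"yaw": 0},{"dx": 0,"dy": 0,"dz": -0.004,"yaw": 0},{"dx": 0,"dy": 0,"dz": 0,"yaw": 0},{"dx": 0,"dy": 0,"dz": 0,"yaw": 0}]}}

```text
t: 4.0
eef_pos: [596.4, 223.9, 23.9]
tcp_rot: [3.141, -0.002, 0.267]
ft_force: [0.4, 0.3, -0.3]
opening: 1.0
grip_force: 0.0
```

>>> {"fn": "arm_command", "kwargs": {"deltas": [{"dx": 0,"dy": 0,"dz": 0,"yaw": 0},{"dx": 0,"dy": 0,"dz": 0,"yaw": 0},{"dx": 0,"dy": 0,"dz": 0,"yaw": 0},{"dx": 0,"dy": 0,"dz": 0,"yaw": 0},{"dx": 0,"dy": 0,"dz": 0,"yaw": 0},{"dx": 0,"dy": 0,"dz": 0,"yaw": 0},{"dx": 0,"dy": 0,"dz": 0,"yaw": 0},{"dx": 0,"dy": 0,"dz": 0,"yaw": 0}], "gripper": 0.05}}

```text
t: 4.8
eef_pos: [595.8, 223.7, 22.7]
tcp_rot: [3.141, 0.0, 0.267]
ft_force: [0.1, 0.3, 1.5]
opening: 0.624
grip_force: 30.0
```

>>> {"fn": "arm_command", "kwargs": {"deltas": [{"dx": 0,"dy": 0,"dz": 0.01,"yaw": 0},{"dx": 0,"dy": 0,"dz": 0.03,"yaw": 0},{"dx": 0,"dy": 0,"dz": 0.04,"yaw": 0},{"dx": 0,"dy": 0,"dz": 0.04,"yaw": 0},{"dx": 0,"dy": 0,"dz": 0.02,"yaw": 0},{"dx": -0.0045,"dy": -0.0327,"dz": 0,"yaw": 6},{"dx": -0.0045,"dy": -0.0327,"dz": 0,"yaw": 6},{"dx": -0.0045,"dy": -0.0327,"dz": 0,"yaw": 6},{"dx": -0.0045,"dy": -0.0327,"dz": 0,"yaw": 6},{"dx": -0.0045,"dy": -0.0327,"dz": 0,"yaw": 6},{"dx": -0.0045,"dy": -0.0327,"dz": 0,"yaw": 6},{"dx": -0.0045,"dy": -0.0327,"dz": 0,"yaw": 6},{"dx": -0.0045,"dy": -0.0327,"dz": 0,"yaw": 6},{"dx": -0.0045,"dy": -0.0327,"dz": 0,"yaw": 6},{"dx": -0.0045,"dy": -0.0327,"dz": 0,"yaw": 6},{"dx": -0.0045,"dy": -0.0327,"dz": 0,"yaw": 6},{"dx": -0.0045,"dy": -0.0327,"dz": 0,"yaw": 6},{"dx": 0,"dy": 0,"dz": 0,"yaw": 0},{"dx": 0,"dy": 0,"dz": 0,"yaw": 0},{"dx": 0,"dy": 0,"dz": 0,"yaw": 0}]}}

```text
t: 6.8
eef_pos: [541.8, -168.0, 163.0]
tcp_rot: [3.141, -0.0, 1.523]
ft_force: [0.4, -0.4, -0.6]
opening: 0.624
grip_force: 30.0
```

Run:
```python
from h import *
s=state();print(s['eef_pos'],s['ft_force'],s['moment'],s['tcp_rot'])
c=read_camera('side');cv2.imwrite('pics/held.png',cv2.resize(c['color'][100:240,220:400,::-1],None,fx=4,fy=4,interpolation=cv2.INTER_CUBIC))
```

```text
[ 541.83965219 -167.95657038  162.97925309] [ 0.39161986 -0.35800803 -0.57537113] [-0.03919135 -0.10345739 -0.02081022] [ 3.14133679e+00 -5.69165645e-05  1.52264611e+00]
```

View pics/held.png

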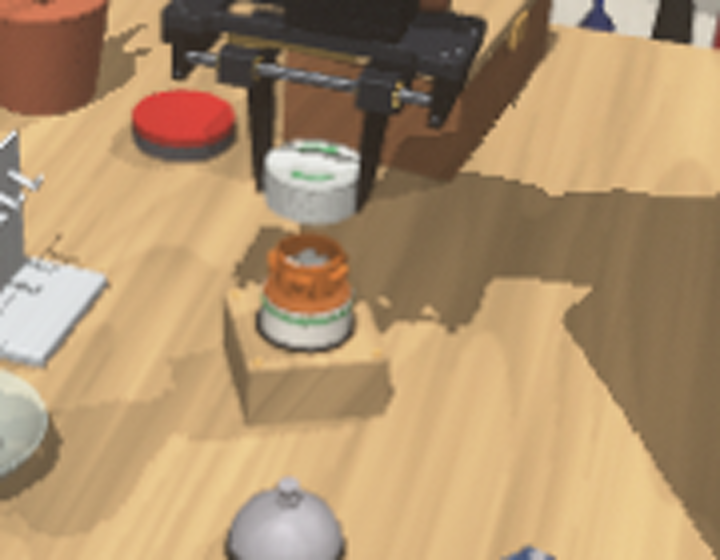

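The cap is held level, right above the tub (crop 312,180 over mouth 310,250). Going down.

>>> {"fn": "arm_command", "kwargs": {"deltas": [{"dx": 0,"dy": -0.001,"dz": -0.015,"yaw": 0},{"dx": 0,"dy": 0,"dz": -0.015,"yaw": 0},{"dx": 0,"dy": 0,"dz": -0.01,"yaw": 0},{"dx": 0,"dy": 0,"dz": -0.004,"yaw": 0},{"dx": 0,"dy": 0,"dz": 0,"yaw": 0},{"dx": 0,"dy": 0,"dz": 0,"yaw": 0},{"dx": 0,"dy": 0,"dz": 0,"yaw": 0}]}}

```text
t: 7.55
eef_pos: [542.0, -169.7, 119.2]
tcp_rot: [3.141, 0.0, 1.523]
ft_force: [0.4, -0.1, 0.4]
opening: 0.62
grip_force: 30.0
```

>>> {"fn": "arm_command", "kwargs": {"deltas": [{"dx": 0,"dy": 0,"dz": -0.001,"yaw": 0},{"dx": 0,"dy": 0,"dz": -0.001,"yaw": 0},{"dx": 0,"dy": 0,"dz": -0.001,"yaw": 0},{"dx": 0,"dy": 0,"dz": 0,"yaw": 0},{"dx": 0,"dy": 0,"dz": 0,"yaw": 0}]}}

```text
t: 8.05
eef_pos: [541.9, -169.7, 115.8]
tcp_rot: [3.141, 0.0, 1.523]
ft_force: [-0.2, 0.0, 3.2]
opening: 0.621
grip_force: 30.0
```

Run:
```python
from h import *
s=state();print(s['eef_pos'],s['ft_force'],s['moment'],s['tcp_rot'])
```

```text
[ 541.87430503 -169.73806353  115.84214444] [-0.2048615   0.04572273  3.17811153] [-0.03842574 -0.02532569  0.01569982] [3.14122142e+00 1.05161037e-04 1.52336289e+00]
```

>>> {"fn": "arm_command", "kwargs": {"deltas": [{"dx": 0,"dy": 0,"dz": -0.0005,"yaw": 0},{"dx": 0,"dy": 0,"dz": 0,"yaw": 0},{"dx": 0,"dy": 0,"dz": 0,"yaw": 0}]}}

```text
t: 8.35
eef_pos: [541.9, -169.8, 115.6]
tcp_rot: [3.141, 0.0, 1.523]
ft_force: [-0.8, 0.7, 6.1]
opening: 0.617
grip_force: 30.0
```

>>> {"fn": "arm_command", "kwargs": {"deltas": [{"dx": 0,"dy": 0,"dz": 0,"yaw": -3},{"dx": 0,"dy": 0,"dz": 0,"yaw": -3},{"dx": 0,"dy": 0,"dz": 0,"yaw": -3},{"dx": 0,"dy": 0,"dz": 0,"yaw": 0}]}}

```text
t: 8.75
eef_pos: [541.7, -169.7, 115.0]
tcp_rot: [-3.141, -0.0, 1.366]
ft_force: [-0.4, -0.5, -1.4]
opening: 0.621
grip_force: 30.0
```

Run:
```python
from h import *
s=state();print(s['eef_pos'],s['ft_force'],s['moment'],s['tcp_rot'])
```

```text
[ 541.71452598 -169.65304642  114.96433842] [-0.40504224 -0.4748861  -1.35219577] [-0.05576074 -0.11684356  0.02677217] [-3.14137617e+00 -5.68404158e-05  1.36560512e+00]
```

>>> {"fn": "arm_command", "kwargs": {"deltas": [{"dx": 0,"dy": 0,"dz": -0.001,"yaw": 0},{"dx": 0,"dy": 0,"dz": -0.001,"yaw": 0},{"dx": 0,"dy": 0,"dz": 0,"yaw": 0},{"dx": 0,"dy": 0,"dz": 0,"yaw": 0}]}}

```text
t: 9.15
eef_pos: [541.8, -169.7, 113.1]
tcp_rot: [-3.142, -0.0, 1.367]
ft_force: [0.7, 0.3, -0.3]
opening: 0.621
grip_force: 30.0
```

Run:
```python
from h import *
s=state();print(s['eef_pos'],s['ft_force'],s['moment'],s['tcp_rot'])
```

```text
[ 541.78355178 -169.69714867  113.08824157] [ 0.74259851  0.31172193 -0.31574551] [-0.05928158 -0.12500837  0.04456043] [-3.14158342e+00 -3.59925065e-06  1.36674868e+00]
```

>>> {"fn": "arm_command", "kwargs": {"deltas": [{"dx": 0,"dy": 0,"dz": -0.002,"yaw": 0},{"dx": 0,"dy": 0,"dz": -0.002,"yaw": 0},{"dx": 0,"dy": 0,"dz": -0.002,"yaw": 0},{"dx": 0,"dy": 0,"dz": -0.001,"yaw": 0},{"dx": 0,"dy": 0,"dz": 0,"yaw": 0},{"dx": 0,"dy": 0,"dz": 0,"yaw": 0},{"dx": 0,"dy": 0,"dz": 0,"yaw": 0}]}}

```text
t: 9.85
eef_pos: [542.0, -169.8, 106.8]
tcp_rot: [3.141, 0.0, 1.366]
ft_force: [-1.0, 0.6, 9.8]
opening: 0.623
grip_force: 30.0
```

Run:
```python
from h import *
s=state();print(s['eef_pos'],s['ft_force'],s['moment'],s['tcp_rot'])
```

```text
[ 541.99939216 -169.7708266   106.77565434] [-0.98620012  0.64827298  9.79398373] [0.13319414 0.29037511 0.01476891] [3.14060272e+00 2.13277727e-04 1.36644605e+00]
```

>>> {"fn": "arm_command", "kwargs": {"deltas": [{"dx": 0,"dy": 0,"dz": -0.001,"yaw": 0},{"dx": 0,"dy": 0,"dz": -0.0009,"yaw": 0},{"dx": 0,"dy": 0,"dz": 0,"yaw": 0},{"dx": 0,"dy": 0,"dz": 0,"yaw": 0},{"dx": 0,"dy": 0,"dz": 0,"yaw": 0}]}}

```text
t: 10.35
eef_pos: [542.0, -169.8, 105.1]
tcp_rot: [3.14, 0.0, 1.366]
ft_force: [-2.6, 0.7, 11.3]
opening: 0.623
grip_force: 30.0
```

Run:
```python
from h import *
s=state();print(s['eef_pos'],s['ft_force'],s['moment'],s['tcp_rot'])
```

```text
[ 542.03233324 -169.79578524  105.10542201] [-2.59077757  0.67135641 11.28943018] [0.18862419 0.40680974 0.02971471] [3.14038484e+00 2.69973449e-04 1.36649204e+00]
```

>>> {"fn": "arm_command", "kwargs": {"deltas": [{"dx": 0,"dy": 0,"dz": 0,"yaw": -3},{"dx": 0,"dy": 0,"dz": 0,"yaw": -3},{"dx": 0,"dy": 0,"dz": 0,"yaw": -3},{"dx": 0,"dy": 0,"dz": 0,"yaw": -3},{"dx": 0,"dy": 0,"dz": 0,"yaw": -3},{"dx": 0,"dy": 0,"dz": 0,"yaw": 0}]}}

```text
t: 10.95
eef_pos: [542.4, -170.0, 105.2]
tcp_rot: [3.139, -0.0, 1.103]
ft_force: [-1.4, 0.1, 11.3]
opening: 0.623
grip_force: 30.0
```

Run:
```python
from h import *
s=state();print(s['eef_pos'],s['ft_force'],s['moment'],s['tcp_rot'])
```

```text
[ 542.43855983 -169.98280519  105.22695151] [-1.43863655  0.06200721 11.32353235] [ 0.06791072  0.11040461 -0.06881496] [ 3.13926811e+00 -6.65219422e-05  1.10289917e+00]
```

>>> {"fn": "arm_command", "kwargs": {"deltas": [{"dx": 0,"dy": 0,"dz": 0,"yaw": -3},{"dx": 0,"dy": 0,"dz": 0,"yaw": -3},{"dx": 0,"dy": 0,"dz": 0,"yaw": -2},{"dx": 0,"dy": 0,"dz": 0,"yaw": -2},{"dx": 0,"dy": 0,"dz": 0,"yaw": 0}]}}

```text
t: 11.45
eef_pos: [542.5, -170.0, 105.3]
tcp_rot: [3.139, -0.0, 0.929]
ft_force: [-0.3, -0.6, 10.9]
opening: 0.621
grip_force: 30.0
```

```bash
cat > s.py <<'E'
from h import *
s=state();print(s['eef_pos'],s['ft_force'],s['moment'],np.degrees(s['tcp_rot']))
E
python3 s.py
```

```text
[ 542.49733037 -170.01871708  105.25457954] [-0.28877423 -0.63229319 10.85736376] [ 0.04449911  0.1017921  -0.06279997] [ 1.79858940e+02 -2.79808384e-02  5.32270046e+01]
```

>>> {"fn": "arm_command", "kwargs": {"deltas": [{"dx": 0,"dy": 0,"dz": 0,"yaw": -2},{"dx": 0,"dy": 0,"dz": 0,"yaw": -2},{"dx": 0,"dy": 0,"dz": 0,"yaw": -1},{"dx": 0,"dy": 0,"dz": 0,"yaw": 0}]}}

```text
t: 11.85
eef_pos: [542.4, -170.0, 105.2]
tcp_rot: [3.139, -0.001, 0.842]
ft_force: [-0.9, 1.4, 11.1]
opening: 0.618
grip_force: 30.0
```

```bash
python3 s.py
```

```text
[ 542.41412764 -169.98501231  105.22065533] [-0.85582246  1.41123849 11.10247279] [0.03550572 0.12404041 0.01750269] [ 1.79874388e+02 -3.50297687e-02  4.82636577e+01]
```

>>> {"fn": "arm_command", "kwargs": {"deltas": [{"dx": 0,"dy": 0,"dz": 0,"yaw": -1},{"dx": 0,"dy": 0,"dz": 0,"yaw": -1},{"dx": 0,"dy": 0,"dz": 0,"yaw": 0}]}}

```text
t: 12.15
eef_pos: [542.4, -170.0, 105.2]
tcp_rot: [3.139, -0.001, 0.808]
ft_force: [-0.4, 0.8, 12.1]
opening: 0.62
grip_force: 30.0
```

```bash
python3 s.py
```

```text
[ 542.40783954 -169.99856815  105.24476013] [-0.39748766  0.81564915 12.07367766] [0.06251551 0.18859665 0.03351438] [ 1.79873038e+02 -3.78839955e-02  4.62673291e+01]
```

>>> {"fn": "arm_command", "kwargs": {"deltas": [{"dx": 0,"dy": 0,"dz": 0,"yaw": -1},{"dx": 0,"dy": 0,"dz": 0,"yaw": -1},{"dx": 0,"dy": 0,"dz": 0,"yaw": 0}]}}

```text
t: 12.45
eef_pos: [542.4, -170.0, 105.3]
tcp_rot: [3.139, -0.001, 0.773]
ft_force: [-0.6, 0.4, 11.3]
opening: 0.623
grip_force: 30.0
```

```bash
python3 s.py
```

```text
[ 542.42641798 -169.99553682  105.25152185] [-0.58966953  0.39371423 11.32339516] [ 0.06736452  0.16233767 -0.00792229] [ 1.79872354e+02 -4.39832068e-02  4.42667272e+01]
```

>>> {"fn": "arm_command", "kwargs": {"deltas": [{"dx": 0,"dy": 0,"dz": 0,"yaw": -1},{"dx": 0,"dy": 0,"dz": 0,"yaw": -1},{"dx": 0,"dy": 0,"dz": 0,"yaw": 0}]}}

```text
t: 12.75
eef_pos: [542.3, -170.0, 105.2]
tcp_rot: [3.14, -0.001, 0.738]
ft_force: [-0.7, 0.9, 11.8]
opening: 0.617
grip_force: 30.0
```

```bash
python3 s.py
```

```text
[ 542.31716106 -169.96256598  105.21225344] [-0.72331113  0.86944117 11.8135394 ] [0.10111693 0.26644875 0.03702006] [ 1.79887397e+02 -3.72641601e-02  4.22780599e+01]
```

>>> {"fn": "arm_command", "kwargs": {"deltas": [{"dx": 0,"dy": 0,"dz": 0,"yaw": -1},{"dx": 0,"dy": 0,"dz": 0,"yaw": -1},{"dx": 0,"dy": 0,"dz": 0,"yaw": 0}]}}

```text
t: 13.05
eef_pos: [542.0, -169.8, 105.2]
tcp_rot: [3.14, -0.0, 0.704]
ft_force: [-2.3, 0.6, 12.3]
opening: 0.624
grip_force: 30.0
```

```bash
python3 s.py
```

```text
[ 541.95907619 -169.78044861  105.15173777] [-2.28112507  0.55657503 12.30020921] [0.25852905 0.59968876 0.35817262] [ 1.79936635e+02 -1.09808866e-02  4.03077479e+01]
```

Stop felt (0.36 N·m). Easing up to home, then letting go.

>>> {"fn": "arm_command", "kwargs": {"deltas": [{"dx": 0,"dy": 0,"dz": 0.001,"yaw": 0},{"dx": 0,"dy": 0,"dz": 0.001,"yaw": 0},{"dx": 0,"dy": 0,"dz": 0.001,"yaw": 0},{"dx": 0,"dy": 0,"dz": 0,"yaw": 0},{"dx": 0,"dy": 0,"dz": 0,"yaw": 0}]}}

```text
t: 13.55
eef_pos: [541.8, -169.6, 107.4]
tcp_rot: [3.141, -0.0, 0.703]
ft_force: [-1.2, 2.0, 6.4]
opening: 0.623
grip_force: 30.0
```

```bash
python3 s.py
```

```text
[ 541.80960179 -169.63861976  107.42781645] [-1.23795524  2.03349183  6.40910565] [0.28358672 0.29471786 0.23322067] [ 1.79993895e+02 -2.23430976e-03  4.02934000e+01]
```

>>> {"fn": "arm_command", "kwargs": {"deltas": [{"dx": 0,"dy": 0,"dz": 0,"yaw": 0},{"dx": 0,"dy": 0,"dz": 0,"yaw": 0},{"dx": 0,"dy": 0,"dz": 0,"yaw": 0},{"dx": 0,"dy": 0,"dz": 0,"yaw": 0},{"dx": 0,"dy": 0,"dz": 0,"yaw": 0},{"dx": 0,"dy": 0,"dz": 0,"yaw": 0},{"dx": 0,"dy": 0,"dz": 0,"yaw": 0},{"dx": 0,"dy": 0,"dz": 0,"yaw": 0}], "gripper": 0.095}}

```text
t: 14.35
eef_pos: [541.8, -169.7, 107.3]
tcp_rot: [3.141, 0.0, 0.703]
ft_force: [0.2, 1.0, 0.1]
opening: 1.001
grip_force: 0.0
```

>>> {"fn": "arm_command", "kwargs": {"deltas": [{"dx": 0,"dy": 0,"dz": 0.01,"yaw": 0},{"dx": 0,"dy": 0,"dz": 0.02,"yaw": 0},{"dx": 0,"dy": 0,"dz": 0.03,"yaw": 0},{"dx": 0,"dy": 0,"dz": 0.03,"yaw": 0},{"dx": -0.02,"dy": -0.04,"dz": 0.02,"yaw": 0},{"dx": -0.02,"dy": -0.04,"dz": 0,"yaw": 0},{"dx": -0.02,"dy": -0.04,"dz": 0,"yaw": 0},{"dx": -0.02,"dy": -0.04,"dz": 0,"yaw": 0},{"dx": -0.02,"dy": -0.04,"dz": 0,"yaw": 0},{"dx": -0.02,"dy": -0.04,"dz": 0,"yaw": 0},{"dx": 0,"dy": 0,"dz": 0,"yaw": 0},{"dx": 0,"dy": 0,"dz": 0,"yaw": 0}]}}

```text
t: 15.55
eef_pos: [421.2, -410.2, 217.7]
tcp_rot: [3.141, -0.0, 0.701]
ft_force: [0.7, -0.2, 1.0]
opening: 1.002
grip_force: 0.0
```

Run:
```python
from h import *
out=[]
for n,b in(('top',(180,260,310,410)),('side',(130,230,240,365))):
    c=read_camera(n);a=c['color'][b[0]:b[1],b[2]:b[3],::-1];out.append(cv2.resize(a,(390,300),interpolation=cv2.INTER_CUBIC))
    P=np.array([[*depth(c,u,v)] for v in range(b[0],b[1]) for u in range(b[2],b[3]) if c['range_z'][v,u]>0])
    Q=P[(P[:,2]>106)&(P[:,2]<122)&(np.hypot(P[:,0]-541.8,P[:,1]+169)<27)]
    A=np.c_[Q[:,:2]-[541.8,-169],np.ones(len(Q))];k=np.linalg.lstsq(A,Q[:,2],rcond=None)[0]
    print(n,len(Q),'ztop',np.median(Q[:,2]),'plane',k,'tilt deg',np.degrees(np.hypot(*k[:2])))
    Q=P[(P[:,2]>104)&(P[:,2]<122)];print(cv2.minEnclosingCircle(Q[:,:2].astype(np.float32)))
cv2.imwrite('pics/after.png',np.hstack(out));print(state()['eef_pos'])
```

```text
top 685 ztop 111.86422938979672 plane [ 9.03444126e-05 -8.62753909e-04  1.11924509e+02] tilt deg 0.04970244314049569
((542.3219604492188, -169.46792602539062), 30.077804565429688)
side 183 ztop 112.27806975120382 plane [-5.99848247e-03  2.21468785e-02  1.12172447e+02] tilt deg 1.3146429165788522
((541.8032836914062, -168.35858154296875), 31.89959716796875)
[ 422.10272845 -408.93206512  217.64499081]
```

View pics/after.png

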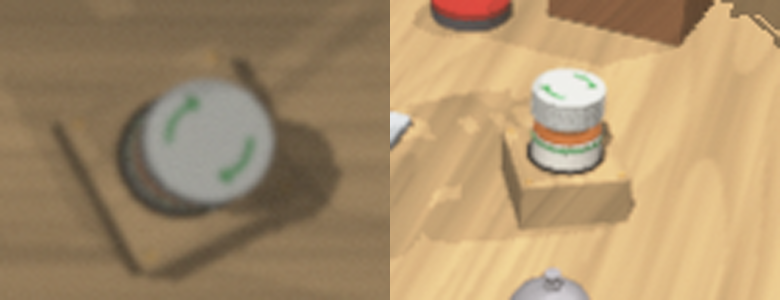

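The cap sits level on the tub (top crop 208,140; side crop 568,98). Its lid is at z≈112 mm against 112.5 expected when locked and 116 when unlocked, so I'm handing in.

```bash
python3 -c "
from cell import job_done
print(job_done())"
```

```text
the job is handed in; nothing more can be done
None
```

The white cap is on the tub, turned clockwise to the stop (0.36 N·m felt there, about 12 N press), and let go. The last pictures show it level at its locked height, and the job is handed in; I did not measure the sleeve mark or re-check the bystanders afterwards.

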